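# Lock a wooden case into its carrying board

## Task

Make the wide case ready to travel: first draw the steel stop pin up out of the carrying board and hang it by its head in the notch at the board's side; then take the widest of the three cases out of the rack and stand it upright on the floor of the bay between the board's two tall cheeks, set down and not dropped; last, slide the knobbed block fully home to its end stop so that it shuts the case in. Keep the case upright, let go of everything, and leave the other two cases, the V-cradle and the jar where they are.

Things in the scene. Friction and masses are not known exactly. Their poses are not given: they have to be found in the camera images.
- board: Fixed wooden carrying board, 120 (x) x 260 (y) x 30 mm high; origin at the centre of its underside, z up. On it, along its own +y: the sliding block at the -y end, the stop pin near the middle, the bay at the +y end. It stands either left or right of the robot, the rack on the other side, turned up to about 15 degrees.
- bay (a point): Centre of the bay's floor, on the board's top (local [0, 75, 30] mm), axes as the board's. Cheeks at -x and +x: inner faces at x = -31, +31 mm, 10 thick, 60 long, 100 tall, as tall as the case: no room for fingers on the case's x faces, hold it there by its y faces. End wall 30 mm tall, inner face at y = +34; -y side open (block's face at y = -34 when home). The case's 50 mm width goes along x.
- bore (a point): Mouth of the 16 mm wide, 25 mm deep vertical bore in the board's top in which the pin stands at the start (local [0, -10, 30] mm).
- notch (a point): Mid-length of the side notch, level with the prongs' tops (board local [-100, -10, 75] mm). A slot 20 mm wide in y between two level prongs 12 mm thick and 16 mm wide; closed by the bracket at local x = -76, open at its outer end x = -122 mm, above and below. The shaft hangs through it, the underside of the head on both prongs.
- pin: Loose plain steel stop pin, 96 mm long: shaft 14 mm diameter, 60 mm long, below a round head 34 mm diameter, 36 mm tall. Origin at the lower tip of the shaft, z along the pin to the head. At the start it stands in the bore, tip 25 mm deep, head's underside 35 mm above the board's top, and blocks the block's way. 0.1 kg.
- pin_collar (a point): Centre of the underside of the pin's head, 60 mm above its tip.
- slide (a joint): Travel of the sliding block along the board's +y in m: 0 = far back, 0.090 = at its end stop (fully home, bay shut). Starts between 0 and 0.025. Stiff with friction of about 2 N, stays where it is left. The pin stops it at about 0.032.
- slide_knob (a point): Middle of the upright round black knob (30 mm diameter, 40 mm tall; this point is 15 mm below its top, 25 mm above the block) on the sliding block. The block is wood, 46 (x) x 65 (y) x 29 mm high on the board; its front face is 45 mm ahead (+y) of the knob's axis, its back 20 mm behind. Axes as the board's.
- rack: Fixed plywood rack of three bays side by side along its y, centres at y = -75, 0, +75 mm; floor 10 mm thick, 60 (x) x 230 (y) mm; four dividers 5 mm thick, 50 mm deep in x, tops 105 mm above the table; each bay 70 mm wide, open at -x, +x and above. Origin at the centre of the underside. One case stands in each bay, which in which varies.
- case: The wide case: loose, dark wood, 50 (x) x 64 (y) x 100 mm tall, about 0.3 kg, origin at the centre of its underside, z up. It starts upright in a rack bay, square to the rack, 3 mm from the dividers on either side, so there only its x faces (50 mm apart) can be held; to take it by its y faces, put it down in the open first.
- slim_a: Slim case, loose, 50 (x) x 38 (y) x 100 mm tall, in another rack bay; origin at the centre of its underside. To be left alone.
- slim_b: Slim case, loose, 50 (x) x 38 (y) x 88 mm tall, in the third rack bay; origin at the centre of its underside. To be left alone.
- cradle: Loose pale wooden V-cradle 60 x 90 x 56 mm beyond the work; origin at the centre of its underside. To be left alone.
- jar: Loose glass jar, 52 mm diameter, 70 mm tall, beyond the work; origin at the centre of its underside. To be left alone.

How it is judged:
On the way, in this order (a step that is already met when the one before it is completed fails the run):
1. the pin hangs in the side notch, let go (horizontal distance between pin_collar and notch below 0.017 m and z of pin_collar in the frame of notch between -0.005 and 0.005 m and angle between pin's own z axis and vertical below 0.2 rad and contact force between the fingers and pin below 0.1 N), for 0.2 s.
2. the wide case stands on the bay's floor between the cheeks, let go (x of case in the frame of bay between -0.008 and 0.008 m and y of case in the frame of bay between -0.03 and 0.006 m and z of case in the frame of bay between -0.005 and 0.005 m and angle between case's own z axis and vertical below 0.08 rad and angle between the y axis of case and the y axis of board, either way round below 0.25 rad and contact force between the fingers and case below 0.1 N), for 0.2 s.
3. the block is at its end stop (value of joint slide above 0.087 m), for 0.2 s.
At the end, for the whole second after the job is handed in: Pin hangs by its head in the notch (underside within 5 mm of the prong tops, 17 mm of the notch point, 11 deg of upright); wide case on the bay floor (8 mm across, 6 mm along, 4 deg tilt, 8 deg turn); block within 3 mm of its end stop; pin and case let go, at rest (all of step 1 and x of case in the frame of bay between -0.008 and 0.008 m and y of case in the frame of bay between -0.006 and 0.006 m and z of case in the frame of bay between -0.005 and 0.005 m and angle between case's own z axis and vertical below 0.08 rad and angle between the y axis of case and the y axis of board, either way round below 0.15 rad and contact force between the fingers and case below 0.1 N and value of joint slide above 0.087 m and linear speed of each of case, pin below 0.02 m/s); the robot touches nothing.
It fails at once if a bystander (slim case, cradle or jar) is moved more than 30 mm or tipped (distance of any of slim_a, slim_b, cradle, jar from where it was at the start of the episode above 0.03 m or angle between any of slim_a, slim_b, cradle, jar's own z axis and vertical above 0.35 rad).
It fails at once if the wide case is tipped over (more than 50 degrees from upright) (angle between case's own z axis and vertical above 0.87 rad).
It fails at once if the wide case is let go in the bay while still more than 8 mm above the bay's floor (contact force between the fingers and case below 0.05 N and horizontal distance between case and bay below 0.03 m and z of case in the frame of bay above 0.008 m).
It also fails if it takes over 67 s, if anything falls off the work surface, if the arm or the gripper's body presses on something with over 40 N, if the wrist force passes 120 N, or if a joint passes its speed limit or range.

## Robot

A 6-joint arm with a two-finger parallel gripper is mounted at the origin on the work surface. World frame = base frame: x ahead of the robot, y to its left, z up, the work surface at z = 0. Lengths are in m, angles in rad, forces in N, time in s.
With the tool pointing down it reaches from about 0.325 to 0.75 m from the base axis. Payload 7.6 kg.
Tool frame: the origin (TCP) lies midway between the tips of the shut fingers; the grasp point (between the pads) lies 19 mm behind it; z points along the fingers, y is the line along which they close (so a half turn about z gives the same grasp; the last joint's range is limited). The gripper opens to 85 mm and grips with 20 to 120 N. Pads are 22 mm wide; open, the fingers measure 114 mm over their backs; the gripper's body (76 mm by 85 mm) begins 54 mm behind the grasp point. The pads swing forward as they close: fully open they stand 13 mm farther back than shut.
Start: joints at [-1.256, 0.052, 1.401, -0, 1.689, -0.07], TCP at [0.197, -0.487, 0.231] pointing down, gripper open.
Joint ranges: [-2.9, 2.9], [-0.91, 2.17], [0.12, 2.37], [-1.06, 4.2], [0.26, 2.73], [-2.93, 2.93]. Speed limits (rad/s): [2.57, 2.57, 3.01, 3.14, 3.14, 3.14].

## Interface

Orientations are given as a rotation vector (axis times angle).
In Python, from rig import arm, grab_frame, get_calibration gives the robot as it stands.
- The arm moves only by the shell command python3 -m pendant 'ROWS' [FORCE]. ROWS is JSON, a list of rows, each a list of 7 numbers: the shift along the tool's x, y, z in cm, then the turn, a rotation vector about the tool's x, y, z in rad, then the finger opening in cm, from 0 to 8.54. A call has exactly 5 rows; each row shifts and turns the commanded pose from where the row before left it, along the tool's axes as they then stand; what a row does not reach is not made up. A row lasts 1/8 s, in which the tool goes at most 62.5 mm and 10.7 degrees, less where a joint would pass 70% of its speed; a pose out of reach is approached as far as the arm can. A call with a gripper value outside its range is refused whole. The fingers move at their own pace and stop on an object; FORCE is the grip in N (left out, the last holds). Time passes only in rows, so rows that do not move let the fingers close, or fill a call up. It gives the time, the measured TCP pose, the force, the opening and the grip force at its end, in the units of the state.
- arm.observe(): the state, without advancing time (a new reading comes with each control period).
- grab_frame(name): name is "scene" or "side" or "wrist"; returns (picture, depth): 384x512x3 uint8, red, green, blue; 384x512 float32, m along the optical axis (not along the pixel's ray), 0 where there is no reading.
- get_calibration(name): a dict with "fx", "fy", "cx", "cy" (pixels), "extrinsics" (4x4, takes a point from camera to world coordinates); the wrist camera has in their place "tool_from_camera" (4x4, takes a point from camera to tool coordinates, whose origin is the TCP and whose axes are the flange's). Camera axes: x right, y down, z forward; pixel columns grow to the right and rows downward; lengths in m; the calibration is good to about 2 mm. A picture is of the moment at which its call begins: read the wrist's pose just before it. get_calibration takes no time and is no camera call.
- arm.sign_off(): hands the job in; it is judged then, once.
The state is a dict: "time": time; "joint_pos": joint angles; "qd": joint speeds; "effort": joint torques, N m; "position": TCP position; "orientation": TCP orientation; "ft_force": force on the tool from outside, world axes, zero at the start; "torque": the same for the moment, N m; "width": finger opening in m; "gripper_force": force on a finger pad.
Only numpy, scipy, OpenCV 4.12 (cv2) and the standard library are available. Lean on these libraries where they do the work, as an engineer would, in place of code of your own. Each camera call takes 0.05 s, during which the arm holds its last target. There are 200 camera calls.

## Working session

There is one attempt and no reset: what is moved stays moved. The work goes in short steps, Python scripts to look and compute and a shell command to move; the robot and the scene stay as the last step left them, time stands still between calls to the robot, and variables do not carry over. Pictures are saved under pics/ and viewed, at most 10 in all, crops included, and the job is handed in when it is done.

```bash
ls; mkdir -p pics
python3 - <<'E'
from rig import arm, grab_frame, get_calibration
import cv2,numpy as np
print(arm.observe())
for n in("scene","side"):
    p,d=grab_frame(n); cv2.imwrite(f"pics/{n}0.png",p[:,:,::-1]); np.savez(f"pics/{n}0.npz",p=p,d=d)
    c=get_calibration(n); print(n,{k:np.round(v,3).tolist() for k,v in c.items()})
c=get_calibration("wrist"); print({k:np.round(v,3).tolist() for k,v in c.items()})
E
```

```text
pics
{'time': 0.0, 'joint_pos': array([-1.25629992e+00,  5.28236805e-02,  1.40176732e+00,  3.15405974e-06,
        1.68859255e+00, -7.02894829e-02]), 'qd': array([-0.00181895,  0.00060545, -0.00061277, -0.00051884, -0.00033561,
       -0.00040875]), 'effort': array([-6.22075072e-05, -3.81662250e+01, -3.60188162e+01, -2.12726877e-05,
        6.15286175e-03, -4.40345488e-06]), 'position': array([ 0.1969947 , -0.48630258,  0.23045777]), 'orientation': array([-3.08207826e+00, -6.00396938e-01,  2.99342945e-04]), 'ft_force': array([ 0.01404885,  0.15929374, -0.1269283 ]), 'torque': array([ 0.03029885, -0.00225294, -0.00161807]), 'gripper_force': 0.0, 'width': 0.08560383771396488}
scene {'fx': 411.346, 'fy': 411.346, 'cx': 261.69, 'cy': 184.754, 'extrinsics': [[-0.558, 0.713, -0.423, 1.029], [0.829, 0.486, -0.275, 0.249], [0.009, -0.505, -0.863, 0.894], [0.0, 0.0, 0.0, 1.0]]}
side {'fx': 406.461, 'fy': 406.461, 'cx': 258.292, 'cy': 190.973, 'extrinsics': [[-0.991, -0.086, 0.101, 0.488], [-0.132, 0.745, -0.654, 0.639], [-0.019, -0.661, -0.75, 0.817], [0.0, 0.0, 0.0, 1.0]]}
{'fx': 314.049, 'fy': 314.049, 'cx': 255.843, 'cy': 196.422, 'tool_from_camera': [[-0.001, -0.947, -0.321, 0.081], [1.0, -0.001, -0.001, -0.001], [0.0, -0.321, 0.947, -0.143], [0.0, 0.0, 0.0, 1.0]]}
```

View pics/scene0.png

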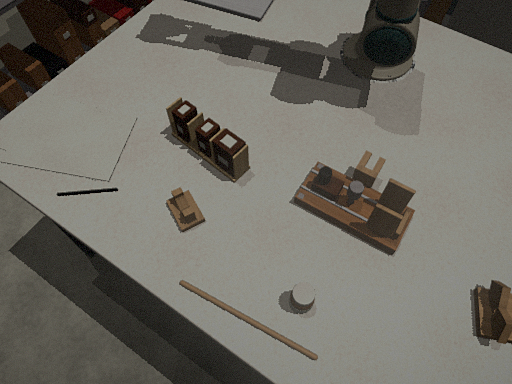

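View pics/side0.png

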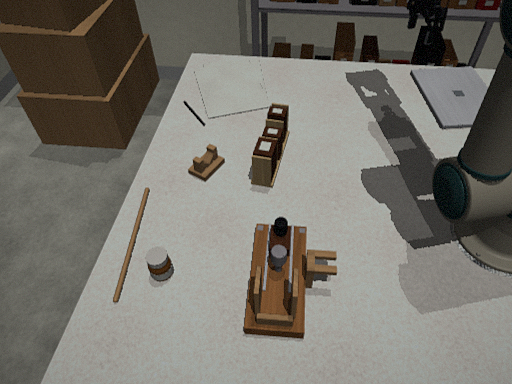

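The scene view shows the rack at about (168–248, 98–178), with the widest case last at (230,150). The board is at about (355,205), with the knob at (324,172), the pin at (355,187), the notch prongs at (370,160) and the cheeks at (395,205). The side view agrees: rack at (270,145), board at (277,280), notch on the robot's side.

```bash
cat > h.py <<'E'
from rig import arm, grab_frame, get_calibration
import cv2,numpy as np
from scipy.spatial.transform import Rotation as R
def cloud(n,d,T=None):
    c=get_calibration(n); T=c["extrinsics"] if T is None else T
    v,u=np.indices(d.shape); P=np.stack([(u-c["cx"])/c["fx"]*d,(v-c["cy"])/c["fy"]*d,d],-1)
    return P@T[:3,:3].T+T[:3,3]
def wristT():
    s=arm.observe(); T=np.eye(4); T[:3,:3]=R.from_rotvec(s["orientation"]).as_matrix(); T[:3,3]=s["position"]
    return T@get_calibration("wrist")["tool_from_camera"]
def rect(P):
    (c,s,a)=cv2.minAreaRect(P[:,:2].astype(np.float32)*1000); return np.round(c,1),np.round(s,1),round(a,1)
E
python3 - <<'E'
from h import *
H=np.zeros((500,400,3),np.uint8); hm={}
for n in("scene","side"):
    z=np.load(f"pics/{n}0.npz"); P=cloud(n,z["d"]); ok=z["d"]>0
    t=P[ok&(abs(P[...,2])<.01)]; 
    w=(P[...,0]>.2)&(P[...,0]<.8)&(P[...,1]>-.4)&(P[...,1]<.5)&ok
    print(n,"table z",np.median(t[:,2]))
    m=(w&(P[...,2]>.015)&(P[...,2]<.3)).astype(np.uint8)
    k,l,st,_=cv2.connectedComponentsWithStats(m)
    for i in range(1,k):
        if st[i,4]>60:
            q=P[l==i]; print(st[i],rect(q),"zmax",np.percentile(q[:,2],[50,99]).round(3))
E
```

```text
scene table z -0.00023156010988750753
[ 360   20   41   45 1299] (array([210.3,  46.3]), array([ 20.5, 101.1]), 0.0) zmax [0.218 0.266]
[ 166   97   83   82 2942] (array([ 579.4, -207.9]), array([232.3,  55.7]), 83.3) zmax [0.094 0.112]
[ 294  150  122  103 6256] (array([491.4, 181.2]), array([186.7, 260.1]), 2.1) zmax [0.036 0.13 ]
[166 187  39  42 773] (array([ 756.9, -146.3]), array([90.4, 59.9]), 63.9) zmax [0.021 0.058]
[289 282  26  29 407] (array([781.4, 195.8]), array([52.3, 37. ]), 89.7) zmax [0.069 0.073]
side table z 0.0016559925729070502
[ 252  102   37   81 1871] (array([ 577.8, -206. ]), array([233.9,  54.4]), 83.4) zmax [0.099 0.114]
[188 144  37  34 590] (array([ 755.5, -144. ]), array([90.6, 62.3]), 63.2) zmax [0.028 0.059]
[432 157  25  52 968] (array([209. ,  46.7]), array([17.6, 94.4]), 1.4) zmax [0.224 0.267]
[ 244  216   93  120 6835] (array([489.8, 182.4]), array([182.1, 263. ]), 2.1) zmax [0.033 0.132]
[147 247  26  32 624] (array([778.9, 200.3]), array([49.5, 42.3]), 90.0) zmax [0.063 0.074]
```

Run:
```python
from h import *
for n in("scene","side"):
    z=np.load(f"pics/{n}0.npz"); P=cloud(n,z["d"]).reshape(-1,3); ok=z["d"].ravel()>0; P=P[ok]; C=z["p"].reshape(-1,3)[ok]
    def sel(x0,x1,y0,y1,z0,z1): return P[(P[:,0]>x0)&(P[:,0]<x1)&(P[:,1]>y0)&(P[:,1]<y1)&(P[:,2]>z0)&(P[:,2]<z1)]
    for nm,b in dict(board=(.42,.63,.02,.4,.02,.034),cheeks=(.4,.65,.18,.4,.12,.14)).items():
        q=sel(*b); print(n,nm,len(q),rect(q))
    q=sel(.42,.6,.0,.4,.085,.15)
    # cluster via raster
    g=np.zeros((400,400),np.uint8); ij=((q[:,:2]-[.35,0])*1000).astype(int); g[ij[:,0],ij[:,1]]=1
    g=cv2.dilate(g,np.ones((7,7)));k,l=cv2.connectedComponents(g); L=l[ij[:,0],ij[:,1]]
    for i in range(1,k): print(" comp",(L==i).sum(),rect(q[L==i]),np.percentile(q[L==i][:,2],[2,98]).round(3))
    q=sel(.5,.66,-.35,-.05,.083,.13); R0=np.radians(-6.7)
    ax=np.array([np.sin(np.radians(6.7)),np.cos(np.radians(6.7))]); 
    for sgn in(1,-1):
        a=np.array([sgn*ax[0],ax[1]]); s=(q[:,:2]-[.5785,-.207])@a
        if sgn==1: print(" s+ span",np.ptp(s))
        else: print(" s- span",np.ptp(s))
    # heights along rack y for top
```

```text
scene board 2865 (array([521.6, 182.3]), array([124.7, 260.6]), 2.3)
scene cheeks 354 (array([520.3, 257.4]), array([83.7, 59.3]), 2.2)
 comp 421 (array([484.6, 256. ]), array([11.8, 59.8]), 2.6) [0.087 0.131]
 comp 198 (array([523.1, 172.1]), array([33.9, 32. ]), 27.9) [0.086 0.103]
 comp 145 (array([526.8,  95.4]), array([29.8, 27.7]), 47.7) [0.087 0.102]
 comp 421 (array([556.1, 258.8]), array([12.2, 59.9]), 2.4) [0.087 0.131]
 s+ span 0.23233527096610093
 s- span 0.23599698064371594
side board 3729 (array([513. , 183.3]), array([135.7, 263. ]), 2.2)
side cheeks 340 (array([517.8, 259.8]), array([82. , 60.8]), 2.1)
 comp 220 (array([481.9, 258.4]), array([10. , 60.8]), 2.3) [0.09  0.133]
 comp 236 (array([521.5, 174.9]), array([32.8, 32.5]), 23.8) [0.086 0.104]
 comp 166 (array([524.3,  97.8]), array([27.8, 28.6]), 74.6) [0.086 0.103]
 comp 251 (array([553.7, 260.9]), array([10.1, 60.4]), 2.2) [0.087 0.133]
 s+ span 0.2338624465664229
 s- span 0.23769535808911207
```

```bash
cat >> h.py <<'E'
BY=np.radians(2.2); BAY=np.array([.519,.2585,.03])
def bp(x,y,z): # board-local m relative to bay centre -> world
    c,s=np.cos(BY),np.sin(BY); return BAY+[c*x-s*y,s*x+c*y,z]
def plan(pos,deg,n=None):
    s=arm.observe(); A=R.from_rotvec(s["orientation"]); p=s["position"]; pos=np.array(pos)
    def tgt(d):
        a=np.radians(d); y=np.array([np.cos(a),np.sin(a),0]); z=np.array([0,0,-1.]); return R.from_matrix(np.c_[np.cross(y,z),y,z])
    rv=(A.inv()*tgt(deg)).as_rotvec(); d=pos-p
    n=n or int(max(np.ceil(np.linalg.norm(d)/.055),np.ceil(np.linalg.norm(rv)/.17),1))
    print("n",n,"d",(d*1000).round(1),"rv",rv.round(3),"w",round(s["width"],4),"t",round(s["time"],2))
    for i in range(n):
        Ai=A*R.from_rotvec(rv*i/n); print([float(x) for x in (Ai.inv().apply(d/n)*100).round(2)]+[float(x) for x in (rv/n).round(4)])
E
python3 - <<'E'
from h import *
for n in("scene","side"):
    z=np.load(f"pics/{n}0.npz"); P=cloud(n,z["d"]).reshape(-1,3); P=P[z["d"].ravel()>0]
    c,s=np.cos(BY),np.sin(BY); L=(P-BAY)@np.array([[c,-s,0],[s,c,0],[0,0,1]]) +[0,.075,.03]
    q=L[(L[:,0]>-.14)&(L[:,0]<-.055)&(abs(L[:,1]+.01)<.05)&(L[:,2]>.06)]
    for x in range(-126,-54,6):
        w=q[(q[:,0]*1000>=x)&(q[:,0]*1000<x+6)]
        if len(w): print(n,x,len(w),"y",(w[:,1].min()*1e3).round(),(w[:,1].max()*1e3).round(),"z",np.percentile(w[:,2]*1e3,[50,98]).round())
    a=np.radians(-6.7); c,s=np.cos(a),np.sin(a); L=(P-[.5786,-.207,0])@np.array([[c,-s,0],[s,c,0],[0,0,1]])
    q=L[(abs(L[:,0])<.04)&(abs(L[:,1])<.13)&(L[:,2]>.085)&(L[:,2]<.13)]
    print([ (y,int(np.percentile(w[:,2]*1e3,90)),int(w[:,0].min()*1e3),int(w[:,0].max()*1e3)) for y in range(-120,120,5) for w in [q[(q[:,1]*1e3>=y)&(q[:,1]*1e3<y+5)]] if len(w)])
plan([.5223,.1735,.2],2.2)
E
```

```text
scene -126 10 y -36.0 15.0 z [73. 75.]
scene -120 31 y -37.0 13.0 z [74. 77.]
scene -114 24 y -36.0 14.0 z [75. 77.]
scene -108 30 y -36.0 15.0 z [75. 78.]
scene -102 30 y -37.0 14.0 z [75. 77.]
scene -96 28 y -37.0 15.0 z [74. 76.]
scene -90 27 y -36.0 14.0 z [74. 77.]
scene -84 30 y -37.0 14.0 z [74. 77.]
scene -78 46 y -36.0 15.0 z [74. 77.]
scene -72 46 y -36.0 15.0 z [74. 77.]
scene -66 74 y -37.0 15.0 z [73. 77.]
scene -60 48 y -37.0 13.0 z [69. 77.]
[(-120, 105, -20, 26), (-115, 105, -23, 27), (-110, 107, -21, 27), (-100, 109, -14, 19), (-95, 110, -22, 28), (-90, 111, -20, 28), (-85, 110, -22, 27), (-80, 111, -20, 28), (-75, 111, -22, 28), (-70, 111, -21, 26), (-65, 111, -21, 27), (-60, 109, -22, 27), (-55, 113, 2, 2), (-45, 106, -20, 27), (-40, 105, -23, 27), (-35, 106, -13, 11), (-25, 95, 6, 6), (-20, 99, -25, 23), (-15, 99, -22, 24), (-10, 100, -24, 25), (-5, 99, -26, 24), (0, 99, -26, 23), (5, 99, -23, 24), (10, 99, -24, 23), (15, 98, -25, 24), (30, 105, -22, 27), (35, 106, -21, 27), (40, 111, -23, 26), (45, 110, -22, 27), (50, 111, -22, 27), (55, 111, -21, 26), (60, 111, 
[... 1560 characters left out ...]
 [-1.000e-03 -1.000e-03 -1.224e+00] w 0.0855 t 0.1
[3.92, -3.5, 0.22, -0.0001, -0.0001, -0.0875]
[4.21, -3.14, 0.22, -0.0001, -0.0001, -0.0875]
[4.47, -2.76, 0.22, -0.0001, -0.0001, -0.0875]
[4.7, -2.36, 0.22, -0.0001, -0.0001, -0.0875]
[4.88, -1.94, 0.22, -0.0001, -0.0001, -0.0875]
[5.03, -1.51, 0.22, -0.0001, -0.0001, -0.0875]
[5.15, -1.06, 0.22, -0.0001, -0.0001, -0.0875]
[5.22, -0.61, 0.22, -0.0001, -0.0001, -0.0875]
[5.25, -0.15, 0.22, -0.0001, -0.0001, -0.0875]
[5.25, 0.31, 0.22, -0.0001, -0.0001, -0.0875]
[5.2, 0.77, 0.22, -0.0001, -0.0001, -0.0875]
[5.11, 1.22, 0.22, -0.0001, -0.0001, -0.0875]
[4.99, 1.66, 0.22, -0.0001, -0.0001, -0.0875]
[4.82, 2.09, 0.22, -0.0001, -0.0001, -0.0875]
```

```bash
python3 -m pendant '[[3.9,-3.5,0,0,0,-0.0875,7],[4.2,-3.1,0,0,0,-0.0875,7],[4.5,-2.8,0.2,0,0,-0.0875,7],[4.7,-2.4,0.2,0,0,-0.0875,7],[4.9,-1.9,0.2,0,0,-0.0875,7]]' 30
python3 -m pendant '[[5,-1.5,0.2,0,0,-0.0875,7],[5.1,-1.1,0.2,0,0,-0.0875,7],[5.2,-0.6,0.2,0,0,-0.0875,7],[5.2,-0.1,0.2,0,0,-0.0875,7],[5.2,0.3,0.2,0,0,-0.0875,7]]'
python3 -m pendant '[[5.2,0.8,0.2,0,0,-0.0875,7],[5.1,1.2,0.2,0,0,-0.0875,7],[5,1.7,0.2,0,0,-0.0875,7],[4.8,2.1,0.2,0,0,-0.0875,7],[0,0,0,0,0,0,7]]'
python3 - <<'E'
from h import *
T=wristT(); p,d=grab_frame("wrist"); cv2.imwrite("pics/w1.png",p[:,:,::-1]); P=cloud("wrist",d,T); np.savez("pics/w1.npz",P=P,d=d)
P=P[d>0]
for nm,x,y,z0,z1 in (("pin",.522,.1735,.095,.11),("knob",.5255,.0966,.09,.11),("prongs",.4224,.1698,.068,.082),("bay",.519,.2585,.12,.14)):
    q=P[(abs(P[:,0]-x)<.05)&(abs(P[:,1]-y)<.035)&(P[:,2]>z0)&(P[:,2]<z1)]
    if len(q)>20: print(nm,len(q),rect(q),np.median(q[:,2]))
plan([.5223,.1735,.2],2.2)
E
```

```text
time: 0.72
position: [0.3136, -0.2491, 0.2249]
orientation: [-2.878, -1.259, -0.0]
ft_force: [0.3, 0.1, -0.5]
width: 0.0699
gripper_force: 0.0
time: 1.35
position: [0.4288, -0.015, 0.215]
orientation: [2.536, 1.854, -0.0]
ft_force: [0.6, -0.7, 0.4]
width: 0.07
gripper_force: 0.0
time: 1.98
position: [0.5219, 0.174, 0.2053]
orientation: [-2.171, -2.268, 0.004]
ft_force: [-0.5, 0.0, 0.3]
width: 0.0702
gripper_force: 0.0
pin 1223 (array([518.9, 174.8]), array([32.4, 33.3]), 65.1) 0.10113727645310158
knob 820 (array([522. ,  98.4]), array([28. , 28.7]), 42.2) 0.09981690465242685
prongs 3015 (array([427.9, 170.8]), array([62.9, 52.7]), 2.4) 0.0752752092073074
bay 3205 (array([515.8, 259.2]), array([82.3, 59.8]), 2.2) 0.1300063283707088
n 1 d [ 0.6  1.1 -5.9] rv [-0.002  0.001  0.002] w 0.0697 t 2.02
[0.1, 0.07, 0.59, -0.0025, 0.0008, 0.0024]
```

View pics/w1.png

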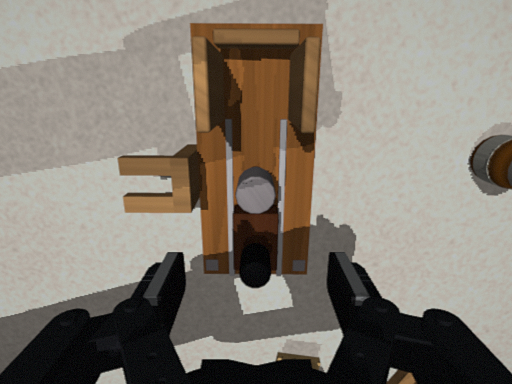

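The wrist view shows the pin head at (256,190), the knob at (255,265), the notch slot at (150,185) and the bay at (258,90). The tool is well aligned with the board.

```bash
sed -i 's/BAY=np.array.*/BAY=np.array([.518,.259,.03])/' h.py
python3 -m pendant '[[0,-0.1,3.5,-0.002,0,0.002,6.5],[0,0,3.5,0,0,0,6.5],[0,0,3.5,0,0,0,6.5],[0,0,3.0,0,0,0,6.5],[0,0,0,0,0,0,6.5]]' 40
python3 -m pendant '[[0,0,0,0,0,0,2.5],[0,0,0,0,0,0,2.5],[0,0,0,0,0,0,2.5],[0,0,0,0,0,0,2.5],[0,0,0,0,0,0,2.5]]' 40
python3 -c "from h import *; plan([.521,.174,.15],2.2)"
```

```text
time: 2.65
position: [0.5194, 0.1699, 0.0702]
orientation: [-2.181, -2.259, 0.005]
ft_force: [-0.9, 0.5, 0.6]
width: 0.0652
gripper_force: 0.0
time: 3.28
position: [0.5221, 0.1717, 0.0745]
orientation: [2.178, 2.26, 0.006]
ft_force: [-2.0, -0.9, 6.6]
width: 0.0327
gripper_force: 39.4
n 2 d [-1.1  2.3 75.5] rv [ 0.005 -0.    -0.001] w 0.0327 t 3.27
[0.12, -0.03, -3.78, 0.0026, -0.0002, -0.0007]
[0.12, -0.04, -3.78, 0.0026, -0.0002, -0.0007]
```

```bash
python3 -m pendant '[[0,0,-1,0,0,0,2.5],[0,0,-2,0,0,0,2.5],[0,0,-3,0,0,0,2.5],[0,0,-3,0,0,0,2.5],[0,0,0,0,0,0,2.5]]'
python3 - <<'E'
from h import *
plan([.5211,.174,.15],2.2)
for n in("scene","side"):
    p,d=grab_frame(n); P=cloud(n,d); cv2.imwrite(f"pics/{n}1.png",p[:,:,::-1])
    s=p.astype(int); b=(d>0)&(abs(P[...,0]-.521)<.03)&(abs(P[...,1]-.174)<.03)&(P[...,2]>.068)&(P[...,2]<.145)
    q=P[b]
    for z in range(70,145,8):
        w=q[(q[:,2]*1e3>=z)&(q[:,2]*1e3<z+8)]
        if len(w)>3: print(n,z,len(w),(w[:,:2].mean(0)*1e3).round(1),(np.ptp(w[:,:2],axis=0)*1e3).round(1))
E
```

```text
time: 3.9
position: [0.5223, 0.1718, 0.1656]
orientation: [2.177, 2.259, 0.01]
ft_force: [0.0, -0.4, -2.0]
width: 0.033
gripper_force: 40.5
n 1 d [ -1.2   2.2 -15.6] rv [ 0.008 -0.001 -0.001] w 0.033 t 3.9
[0.22, -0.12, 1.56, 0.0079, -0.0012, -0.0013]
scene 94 6 [527.8 176.1] [8.4 9.1]
scene 102 14 [528.8 173.5] [ 5.6 12.7]
scene 110 12 [528.4 174.6] [ 8.2 10. ]
scene 118 13 [527.8 172.8] [ 7.1 13.5]
scene 126 14 [527.9 173.8] [ 7.  13.1]
scene 134 9 [529.2 175. ] [5.9 9.9]
side 94 12 [520.2 178.5] [12.3  8.1]
side 102 15 [520.  178.6] [12.2  6.4]
side 110 15 [519.8 178.7] [12.  7.]
side 118 12 [520.7 179.1] [12.3  4.4]
side 126 16 [520.7 179.2] [12.2  5.7]
side 134 16 [520.5 179.7] [12.   4.4]
```

```bash
python3 -m pendant '[[0,-2,0,0,0,0,2.5],[0,-3,0,0,0,0,2.5],[0,-3,0,0,0,0,2.5],[0,-2,0,0,0,0,2.5],[0,0,0,0,0,0,2.5]]'
python3 - <<'E'
from h import *
plan(bp(-.1,-.085,.136),2.2)
for n in("scene","side"):
    p,d=grab_frame(n); P=cloud(n,d); cv2.imwrite(f"pics/{n}2.png",cv2.resize((p[110:210,310:440] if n=="scene" else p[200:340,240:380])[:,:,::-1],None,fx=4,fy=4))
    q=P[(d>0)&(abs(P[...,0]-.422)<.03)&(abs(P[...,1]-.17)<.04)&(P[...,2]>.068)&(P[...,2]<.145)]
    w=q[(q[:,2]<.08)]; print("prongs",w[:,:2].min(0),w[:,:2].max(0))
    for z in range(94,145,8):
        w=q[(q[:,2]*1e3>=z)&(q[:,2]*1e3<z+8)]
        if len(w)>3: print(n,z,len(w),(w[:,:2].mean(0)*1e3).round(1),(np.ptp(w[:,:2],axis=0)*1e3).round(1))
E
```

```text
time: 4.62
position: [0.4199, 0.1677, 0.1608]
orientation: [2.179, 2.262, -0.001]
ft_force: [0.0, -0.3, -1.9]
width: 0.0331
gripper_force: 40.5
n 1 d [1.5 2.6 5.2] rv [ 0.     0.001 -0.001] w 0.0331 t 4.62
[0.25, 0.16, -0.52, 0.0, 0.0006, -0.0008]
prongs [0.39940073 0.14190277] [0.45193166 0.19546587]
scene 94 12 [425.3 169.4] [ 8.8 11.8]
scene 102 15 [424.9 169.1] [ 7.8 13.1]
scene 110 11 [425.8 169.2] [ 8.1 12.9]
scene 118 14 [425.5 170.7] [ 8.  10.5]
scene 126 14 [425.7 169. ] [ 6.6 11.9]
scene 134 6 [426.6 170.4] [3.3 6.8]
prongs [0.39957421 0.14251786] [0.45190339 0.19738748]
side 94 13 [420.5 175.5] [10.6  3.4]
side 102 13 [420.2 175.2] [12.8  5.1]
side 110 17 [420.8 175. ] [12.2  7.4]
side 118 15 [420.3 174.7] [12.6  5.3]
side 126 17 [421.1 175.1] [12.4  8.7]
side 134 10 [420.8 176.5] [7.5 4.1]
```

View pics/side2.png

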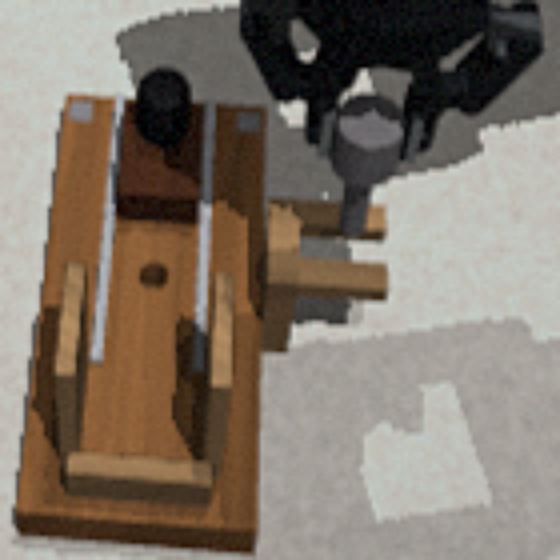

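The side crop shows the shaft (355,205) lined up with the slot between the prongs at (330,220) and (330,280). The numbers agree within about 1 mm, so I'm lowering the pin.

```bash
python3 -m pendant '[[0,0,2,0,0,0,2.5],[0,0,2,0,0,0,2.5],[0,0,2,0,0,0,2.5],[0,0,1.2,0,0,0,2.5],[0,0,0,0,0,0,2.5]]'
python3 -m pendant '[[0,0,0.1,0,0,0,2.5],[0,0,0.1,0,0,0,2.5],[0,0,0.1,0,0,0,2.5],[0,0,0.1,0,0,0,2.5],[0,0,0,0,0,0,2.5]]'
```

```text
time: 5.35
position: [0.421, 0.1676, 0.0891]
orientation: [2.18, 2.262, -0.001]
ft_force: [-0.4, -0.1, -0.3]
width: 0.0332
gripper_force: 40.5
time: 5.98
position: [0.4212, 0.1678, 0.0861]
orientation: [2.179, 2.261, 0.002]
ft_force: [-0.3, -0.8, -1.3]
width: 0.0334
gripper_force: 40.5
```

```bash
python3 -m pendant '[[0,0,0.1,0,0,0,2.5],[0,0,0.1,0,0,0,2.5],[0,0,0,0,0,0,2.5],[0,0,0,0,0,0,2.5],[0,0,0,0,0,0,2.5]]'
python3 -m pendant '[[0,0,0,0,0,0,5.5],[0,0,0,0,0,0,5.5],[0,0,0,0,0,0,5.5],[0,0,-2,0,0,0,5.5],[0,0,-4,0,0,0,5.5]]'
python3 -m pendant '[[0,0,-4,0,0,0,8.5],[0,0,-2,0,0,0,8.5],[0,0,0,0,0,0,8.5],[0,0,0,0,0,0,8.5],[0,0,0,0,0,0,8.5]]'
python3 - <<'E'
from h import *
for n in("scene","side"):
    p,d=grab_frame(n); P=cloud(n,d)
    q=P[(d>0)&(abs(P[...,0]-.422)<.03)&(abs(P[...,1]-.17)<.03)&(P[...,2]>.085)&(P[...,2]<.14)]
    t=q[q[:,2]>np.percentile(q[:,2],98)-.005]; print(n,rect(t),t[:,2].mean())
print(bp(-.1,-.085,0))
plan([.5785+.075*.117+.0005,-.207+.074*.993,.2],-6.7)
E
```

```text
time: 6.6
position: [0.4213, 0.1678, 0.0846]
orientation: [2.179, 2.261, 0.003]
ft_force: [-3.3, -1.3, 5.9]
width: 0.033
gripper_force: 41.1
time: 7.22
position: [0.42, 0.1674, 0.1431]
orientation: [-2.18, -2.262, 0.003]
ft_force: [0.8, 0.8, 0.2]
width: 0.0549
gripper_force: 0.0
time: 7.85
position: [0.4204, 0.1676, 0.2026]
orientation: [2.18, 2.262, -0.001]
ft_force: [-0.3, 0.5, 0.1]
width: 0.0848
gripper_force: 0.0
scene (array([423.4, 169.3]), array([33. , 30.2]), 26.4) 0.11004530437454119
side (array([421.2, 170.8]), array([33., 31.]), 41.2) 0.11223201143730524
[0.42133667 0.17022387 0.03      ]
n 7 d [ 167.1 -301.2   -3.1] rv [0.    0.001 0.154] w 0.0849 t 7.95
[-4.39, 2.23, 0.05, 0.0001, 0.0001, 0.022]
[-4.34, 2.32, 0.05, 0.0001, 0.0001, 0.022]
[-4.29, 2.42, 0.05, 0.0001, 0.0001, 0.022]
[-4.23, 2.51, 0.05, 0.0001, 0.0001, 0.022]
[-4.18, 2.6, 0.05, 0.0001, 0.0001, 0.022]
[-4.12, 2.7, 0.04, 0.0001, 0.0001, 0.022]
[-4.06, 2.78, 0.04, 0.0001, 0.0001, 0.022]
```

Pin hangs correctly (top at 0.111). Next, the case.

```bash
python3 -m pendant '[[-4.4,2.2,0,0,0,0.022,8.5],[-4.3,2.3,0,0,0,0.022,8.5],[-4.3,2.4,0,0,0,0.022,8.5],[-4.2,2.5,0,0,0,0.022,8.5],[-4.2,2.6,0,0,0,0.022,8.5]]'
python3 -m pendant '[[-4.1,2.7,0,0,0,0.022,8.5],[-4.1,2.8,0,0,0,0.022,8.5],[0,0,0,0,0,0,8.5],[0,0,0,0,0,0,8.5],[0,0,0,0,0,0,8.5]]'
python3 - <<'E'
from h import *
T=wristT(); p,d=grab_frame("wrist"); P=cloud("wrist",d,T)[d>0]
q=P[(abs(P[:,0]-.587)<.06)&(abs(P[:,1]+.133)<.06)&(P[:,2]>.1085)&(P[:,2]<.13)]; print(len(q),rect(q),np.median(q[:,2]))
q=P[(abs(P[:,0]-.579)<.08)&(abs(P[:,1]+.2)<.16)&(P[:,2]>.08)&(P[:,2]<.13)]; print(len(q),rect(q))
cv2.imwrite("pics/w3.png",p[:,:,::-1])
plan([.5873,-.1335,.2],-6.7)
E
```

```text
time: 8.57
position: [0.54, -0.0487, 0.2038]
orientation: [2.301, 2.137, 0.002]
ft_force: [-0.4, 0.4, -0.2]
width: 0.0848
gripper_force: 0.0
time: 9.2
position: [0.5872, -0.1324, 0.2046]
orientation: [2.345, 2.089, 0.003]
ft_force: [0.4, 0.8, 0.1]
width: 0.0851
gripper_force: 0.0
4637 (array([ 585.1, -131.7]), array([63.9, 49.9]), 83.2) 0.11036730649465168
12143 (array([ 576. , -204.4]), array([226.2,  53.6]), 83.5)
n 1 d [ 0.  -1.1 -4.8] rv [ 0.002 -0.     0.001] w 0.0851 t 9.25
[-0.11, 0.01, 0.48, 0.0024, -0.0003, 0.0014]
```

View pics/w3.png

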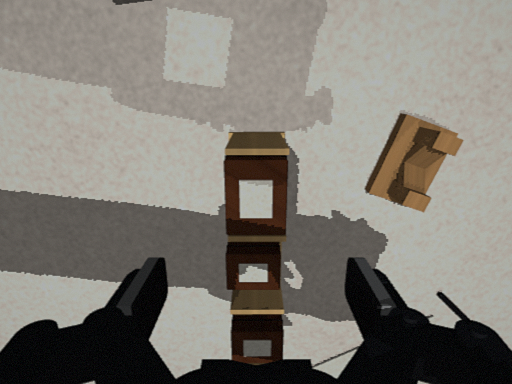

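The wrist view shows the wide case at (256,195), centred between the fingers, with the slim cases at (255,265) and (257,340). The cradle is at (412,165), clear of the fingers.

```bash
python3 -m pendant '[[0,0,4,0.002,0,0.001,8.5],[0,0,4,0,0,0,8.5],[0,0,4,0,0,0,8.5],[0,0,1.9,0,0,0,8.5],[0,0,0,0,0,0,8.5]]' 50
python3 -m pendant '[[0,0,0,0,0,0,4],[0,0,0,0,0,0,4],[0,0,0,0,0,0,4],[0,0,0,0,0,0,4],[0,0,0,0,0,0,4]]' 50
python3 -m pendant '[[0,0,-0.5,0,0,0,4],[0,0,-1.5,0,0,0,4],[0,0,-3,0,0,0,4],[0,0,-4,0,0,0,4],[0,0,-4,0,0,0,4]]' 50
python3 -c "from h import *; plan([.44,-.03,.19],2.2)"
```

```text
time: 9.88
position: [0.587, -0.1329, 0.0648]
orientation: [-2.347, -2.086, 0.001]
ft_force: [-0.4, 0.4, 0.6]
width: 0.085
gripper_force: 0.0
time: 10.5
position: [0.5884, -0.1337, 0.0675]
orientation: [2.347, 2.085, 0.003]
ft_force: [-2.5, 1.5, 6.3]
width: 0.0496
gripper_force: 51.6
time: 11.12
position: [0.5873, -0.1335, 0.1974]
orientation: [2.349, 2.087, 0.0]
ft_force: [0.6, -0.8, -2.8]
width: 0.0495
gripper_force: 52.1
n 4 d [-147.3  103.5   -7.4] rv [ 0.    -0.    -0.156] w 0.0495 t 11.12
[2.13, -3.96, 0.18, 0.0001, -0.0, -0.0391]
[2.29, -3.88, 0.18, 0.0001, -0.0, -0.0391]
[2.44, -3.78, 0.18, 0.0001, -0.0, -0.0391]
[2.58, -3.68, 0.18, 0.0001, -0.0, -0.0391]
```

```bash
python3 -m pendant '[[2.1,-4,0.2,0,0,-0.039,4],[2.3,-3.9,0.2,0,0,-0.039,4],[2.4,-3.8,0.2,0,0,-0.039,4],[2.6,-3.7,0.2,0,0,-0.039,4],[0,0,0,0,0,0,4]]'
python3 -m pendant '[[0,0,3,0,0,0,4],[0,0,4,0,0,0,4],[0,0,3,0,0,0,4],[0,0,2,0,0,0,4],[0,0,0,0,0,0,4]]'
```

```text
time: 11.75
position: [0.4375, -0.0291, 0.1881]
orientation: [2.176, 2.265, 0.001]
ft_force: [0.1, 0.3, -2.1]
width: 0.0495
gripper_force: 53.4
time: 12.38
position: [0.4388, -0.0306, 0.0666]
orientation: [-2.178, -2.261, 0.002]
ft_force: [-0.5, 0.4, -2.3]
width: 0.0499
gripper_force: 53.4
```

```bash
python3 -m pendant '[[0,0,0.3,0,0,0,4],[0,0,0.3,0,0,0,4],[0,0,0.2,0,0,0,4],[0,0,0.2,0,0,0,4],[0,0,0,0,0,0,4]]'
python3 -m pendant '[[0,0,0,0,0,0,7],[0,0,0,0,0,0,8.5],[0,0,0,0,0,0,8.5],[0,0,-4,0,0,0,8.5],[0,0,-5,0,0,0,8.5]]'
python3 -m pendant '[[0,0,-3,0,0,0,8.5],[0,0,0,0,0,0.18,8.5],[0,0,0,0,0,0.18,8.5],[0,0,0,0,0,0.18,8.5],[0,0,0,0,0,0.18,8.5]]'
python3 -m pendant '[[0,0,0,0,0,0.18,8.5],[0,0,0,0,0,0.18,8.5],[0,0,0,0,0,0.18,8.5],[0,0,0,0,0,0.18,8.5],[0,0,0,0,0,0.13,8.5]]'
python3 - <<'E'
from h import *
for n in("scene","side"):
    p,d=grab_frame(n); P=cloud(n,d)
    q=P[(d>0)&(abs(P[...,0]-.44)<.05)&(abs(P[...,1]+.03)<.05)&(P[...,2]>.09)&(P[...,2]<.108)]
    if len(q)>9: print(n,rect(q),np.median(q[:,2]))
    cv2.imwrite(f"pics/{n}4.png",p[:,:,::-1])
T=wristT(); p,d=grab_frame("wrist"); P=cloud("wrist",d,T)[d>0]
q=P[(abs(P[:,0]-.437)<.06)&(abs(P[:,1]+.03)<.06)&(P[:,2]>.09)&(P[:,2]<.11)]; print(len(q),rect(q),np.median(q[:,2]))
plan([.4385,-.03,.19],-87.8)
print(arm.observe()["joint_pos"])
E
```

```text
time: 13.0
position: [0.4393, -0.0304, 0.0575]
orientation: [2.179, 2.263, 0.0]
ft_force: [0.2, -0.7, -1.6]
width: 0.0498
gripper_force: 53.4
time: 13.62
position: [0.4384, -0.0303, 0.1476]
orientation: [-2.177, -2.262, 0.002]
ft_force: [1.6, 0.4, 0.7]
width: 0.0851
gripper_force: 0.0
time: 14.25
position: [0.4392, -0.0304, 0.1775]
orientation: [-2.84, -1.342, -0.0]
ft_force: [0.7, -0.3, 0.5]
width: 0.0848
gripper_force: 0.0
time: 14.88
position: [0.4392, -0.0304, 0.1775]
orientation: [-3.141, -0.053, -0.0]
ft_force: [1.0, 0.2, -0.9]
width: 0.0851
gripper_force: 0.0
scene (array([440.3, -30.6]), array([51.3, 64.8]), 1.8) 0.09945046519080292
side (array([438. , -29.3]), array([50.5, 67. ]), 2.0) 0.10133003288033327
5509 (array([436.8, -28.7]), array([50.2, 63.9]), 2.4) 0.10038057138997009
n 1 d [-0.7  0.4 12.5] rv [-0.    -0.     0.003] w 0.0852 t 15.03
[-0.07, -0.04, -1.25, -0.0002, -0.0001, 0.0027]
[-1.53171546e-01 -1.69463286e-01  1.72049238e+00  2.44111988e-04
  1.59046361e+00  1.37656002e+00]
```

```bash
sed -i 's/BAY=np.array.*/BAY=np.array([.5187,.259,.03])/' h.py
python3 -m pendant '[[0,0,4,0,0,0.003,8.5],[0,0,4,0,0,0,8.5],[0,0,3,0,0,0,8.5],[0,0,1.5,0,0,0,8.5],[0,0,0,0,0,0,8.5]]' 50
python3 -m pendant '[[0,0,0,0,0,0,5.5],[0,0,0,0,0,0,5.5],[0,0,0,0,0,0,5.5],[0,0,0,0,0,0,5.5],[0,0,0,0,0,0,5.5]]' 50
python3 -m pendant '[[0,0,-1,0,0,0,5.5],[0,0,-4,0,0,0,5.5],[0,0,-5,0,0,0,5.5],[0,0,-5,0,0,0,5.5],[0,0,-4,0,0,0,5.5]]' 50
python3 - <<'E'
from h import *
plan(list(bp(0,-.003,0)[:2])+[.245],-87.8)
E
```

```text
time: 15.65
position: [0.4389, -0.0303, 0.0521]
orientation: [-3.141, -0.058, 0.002]
ft_force: [0.0, -0.5, 0.2]
width: 0.0851
gripper_force: 0.0
time: 16.27
position: [0.4404, -0.0305, 0.0541]
orientation: [3.141, 0.057, 0.005]
ft_force: [-0.7, 0.8, 5.5]
width: 0.0636
gripper_force: 56.0
time: 16.9
position: [0.4389, -0.0304, 0.2449]
orientation: [3.141, 0.056, 0.002]
ft_force: [0.5, -0.2, -3.1]
width: 0.0637
gripper_force: 56.1
n 6 d [7.990e+01 2.864e+02 1.000e-01] rv [ 0.    -0.001 -0.003] w 0.0637 t 16.9
[1.5, -4.72, -0.0, 0.0, -0.0002, -0.0004]
[1.5, -4.72, -0.0, 0.0, -0.0002, -0.0004]
[1.51, -4.72, -0.0, 0.0, -0.0002, -0.0004]
[1.51, -4.72, -0.0, 0.0, -0.0002, -0.0004]
[1.51, -4.72, -0.0, 0.0, -0.0002, -0.0004]
[1.51, -4.72, -0.0, 0.0, -0.0002, -0.0004]
```

```bash
python3 -m pendant '[[1.5,-4.7,0,0,0,0,5.5],[1.5,-4.7,0,0,0,0,5.5],[1.5,-4.7,0,0,0,0,5.5],[1.5,-4.7,0,0,0,0,5.5],[1.5,-4.7,0,0,0,0,5.5]]'
python3 -m pendant '[[1.5,-4.7,0,0,0,0,5.5],[0,0,0,0,0,0,5.5],[0,0,2,0,0,0,5.5],[0,0,1.5,0,0,0,5.5],[0,0,0,0,0,0,5.5]]'
python3 - <<'E'
from h import *
plan(list(bp(0,-.003,0)[:2])+[.09],-87.8,1)
c,s=np.cos(BY),np.sin(BY)
for n in("scene","side"):
    p,d=grab_frame(n); P=cloud(n,d)[d>0]; L=(P-BAY)@np.array([[c,-s,0],[s,c,0],[0,0,1]])
    q=L[(abs(L[:,0])<.05)&(abs(L[:,1])<.05)&(L[:,2]>.09)&(L[:,2]<.115)]; print(n,"cheeks",(np.percentile(q[:,:2],[1,99],axis=0)*1e3).round(1).tolist())
    q=L[(abs(L[:,0])<.05)&(abs(L[:,1])<.05)&(L[:,2]>.128)&(L[:,2]<.18)]; print(n,"case",(np.percentile(q,[1,99],axis=0)*1e3).round(1).tolist())
    cv2.imwrite(f"pics/{n}5.png",cv2.resize((p[110:260,290:440] if n=="scene" else p[200:340,230:370])[:,:,::-1],None,fx=4,fy=4))
E
```

```text
time: 17.52
position: [0.5057, 0.2086, 0.2426]
orientation: [3.141, 0.056, -0.001]
ft_force: [0.6, -1.0, -2.0]
width: 0.0631
gripper_force: 56.4
time: 18.15
position: [0.5183, 0.2538, 0.206]
orientation: [3.14, 0.055, -0.005]
ft_force: [-0.8, -0.1, -2.0]
width: 0.0636
gripper_force: 56.6
n 1 d [   0.5    2.2 -116. ] rv [ 0.001  0.003 -0.003] w 0.0636 t 18.15
[0.09, -0.23, 11.6, 0.001, 0.0031, -0.0033]
scene cheeks [[32.1, -31.1], [42.8, 27.3]]
scene case [[21.5, -38.3, 128.5], [25.3, 24.4, 179.3]]
side cheeks [[-41.7, -29.1], [39.9, 30.0]]
side case [[-26.6, 25.2, 128.6], [22.7, 28.1, 179.4]]
```

View pics/side5.png

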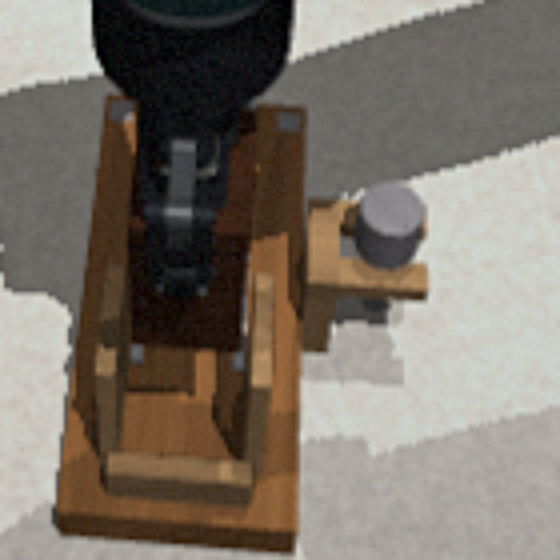

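The side crop shows the case above the open bay, square to the cheeks (110,400) and (262,360). The pin hangs in the notch at (390,225). The case is about 1 mm off toward −x, so I'll correct that and lower it.

```bash
python3 -m pendant '[[0.15,-0.2,1,0.001,0.003,-0.003,5.5],[0,0,2.5,0,0,0,5.5],[0,0,2.5,0,0,0,5.5],[0,0,2.5,0,0,0,5.5],[0,0,0,0,0,0,5.5]]'
python3 -m pendant '[[0,0,1,0,0,0,5.5],[0,0,1,0,0,0,5.5],[0,0,0.8,0,0,0,5.5],[0,0,0,0,0,0,5.5],[0,0,0,0,0,0,5.5]]'
```

```text
time: 18.88
position: [0.5195, 0.2563, 0.1201]
orientation: [3.141, 0.061, -0.002]
ft_force: [-0.3, -0.3, -2.6]
width: 0.0635
gripper_force: 56.6
time: 19.5
position: [0.521, 0.2569, 0.0949]
orientation: [-3.14, -0.061, -0.006]
ft_force: [0.0, -0.6, -2.6]
width: 0.0632
gripper_force: 56.6
```

```bash
python3 -m pendant '[[0,0,0.3,0,0,0,5.5],[0,0,0.3,0,0,0,5.5],[0,0,0.3,0,0,0,5.5],[0,0,0.1,0,0,0,5.5],[0,0,0,0,0,0,5.5]]'
python3 -m pendant '[[0,0,0.1,0,0,0,5.5],[0,0,0.1,0,0,0,5.5],[0,0,0,0,0,0,5.5],[0,0,0,0,0,0,5.5],[0,0,0,0,0,0,5.5]]'
```

```text
time: 20.12
position: [0.5208, 0.2568, 0.0845]
orientation: [-3.14, -0.061, -0.005]
ft_force: [0.2, -0.1, -2.6]
width: 0.0636
gripper_force: 56.8
time: 20.75
position: [0.5211, 0.2569, 0.0842]
orientation: [-3.139, -0.061, -0.007]
ft_force: [-4.5, -0.5, 6.6]
width: 0.0633
gripper_force: 57.8
```

```bash
python3 -m pendant '[[0,0,0,0,0,0,7],[0,0,0,0,0,0,8.3],[0,0,0,0,0,0,8.3],[0,0,0,0,0,0,8.3],[0,0,-2,0,0,0,8.3]]'
python3 -m pendant '[[0,0,-4,0,0,0,8.3],[0,0,-4,0,0,0,8.3],[0,0,-2,0,0,0,8],[0,0,0,0,0,0,8],[0,0,0,0,0,0,8]]'
python3 - <<'E'
from h import *
c,s=np.cos(BY),np.sin(BY)
for n in("scene","side"):
    p,d=grab_frame(n); P=cloud(n,d)[d>0]; L=(P-BAY)@np.array([[c,-s,0],[s,c,0],[0,0,1]])
    q=L[(abs(L[:,0])<.028)&(abs(L[:,1])<.05)&(L[:,2]>.09)&(L[:,2]<.115)]; print(n,"case",rect(q),(np.percentile(q,[1,99],axis=0)*1e3).round(1).tolist())
    cv2.imwrite(f"pics/{n}6.png",cv2.resize((p[110:260,290:440] if n=="scene" else p[200:340,230:370])[:,:,::-1],None,fx=4,fy=4))
    q=L[(abs(L[:,0])<.03)&(L[:,1]>-.2)&(L[:,1]<-.12)&(L[:,2]>.055)&(L[:,2]<.08)]; print("knob",len(q) and rect(q))
plan(list(bp(0,-.162,0)[:2])+[.2],2.2)
E
```

```text
time: 21.38
position: [0.5198, 0.2564, 0.1008]
orientation: [3.141, 0.061, -0.001]
ft_force: [0.1, 0.1, 0.1]
width: 0.0829
gripper_force: 0.0
time: 22.0
position: [0.52, 0.2565, 0.2009]
orientation: [-3.141, -0.061, -0.002]
ft_force: [0.2, 1.3, -0.6]
width: 0.0797
gripper_force: 0.0
scene case (array([ 2.4, -3.7]), array([51.2, 63.8]), 0.4) [[-21.9, -34.9, 91.4], [27.4, 27.8, 102.7]]
knob (array([   0.9, -163.9]), array([28.9, 28.8]), 64.2)
side case (array([ 0.7, -1.8]), array([65.9, 50. ]), 90.0) [[-24.0, -32.6, 91.1], [25.3, 30.3, 104.2]]
knob 0
n 10 d [   5.  -159.3   -0.7] rv [ 0.   -0.   -1.57] w 0.0801 t 22.1
[-0.01, 1.59, 0.01, 0.0, -0.0, -0.157]
[-0.26, 1.57, 0.01, 0.0, -0.0, -0.157]
[-0.5, 1.51, 0.01, 0.0, -0.0, -0.157]
[-0.73, 1.41, 0.01, 0.0, -0.0, -0.157]
[-0.95, 1.28, 0.01, 0.0, -0.0, -0.157]
[-1.14, 1.12, 0.01, 0.0, -0.0, -0.157]
[-1.3, 0.93, 0.01, 0.0, -0.0, -0.157]
[-1.43, 0.71, 0.01, 0.0, -0.0, -0.157]
[-1.52, 0.48, 0.01, 0.0, -0.0, -0.157]
[-1.58, 0.24, 0.01, 0.0, -0.0, -0.157]
```

View pics/scene6.png

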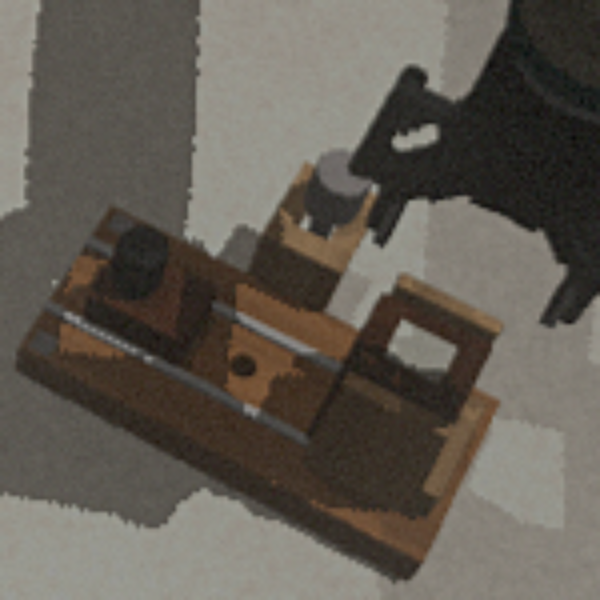

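The scene crop shows the case flush in the bay at (425,350) between the cheeks. The pin hangs at (340,185), and the knob at (140,260) is free to slide. Next, the block.

```bash
python3 -m pendant '[[0,1.6,0,0,0,-0.157,6],[-0.3,1.6,0,0,0,-0.157,6],[-0.5,1.5,0,0,0,-0.157,6],[-0.7,1.4,0,0,0,-0.157,6],[-0.95,1.3,0,0,0,-0.157,6]]'
python3 -m pendant '[[-1.1,1.1,0,0,0,-0.157,6],[-1.3,0.9,0,0,0,-0.157,6],[-1.4,0.7,0,0,0,-0.157,6],[-1.5,0.5,0,0,0,-0.157,6],[-1.6,0.2,0,0,0,-0.157,6]]'
python3 -m pendant '[[0,0,4,0,0,0,6],[0,0,4,0,0,0,6],[0,0,0,0,0,0,6],[0,0,0,0,0,0,6],[0,0,0,0,0,0,6]]' 30
python3 -c "from h import *; plan(list(bp(0,-.163,0)[:2])+[.074],2.2,1)"
```

```text
time: 22.72
position: [0.5227, 0.1763, 0.2011]
orientation: [-2.875, -1.265, -0.002]
ft_force: [-0.2, 0.0, -0.4]
width: 0.0597
gripper_force: 0.0
time: 23.35
position: [0.5248, 0.0974, 0.2011]
orientation: [2.173, 2.269, 0.002]
ft_force: [0.4, 0.8, 0.9]
width: 0.06
gripper_force: 0.0
time: 23.98
position: [0.5264, 0.0983, 0.1244]
orientation: [2.176, 2.261, 0.009]
ft_force: [0.7, -0.1, 0.1]
width: 0.0602
gripper_force: 0.0
n 1 d [ -1.5  -2.1 -50.4] rv [ 0.006 -0.001 -0.   ] w 0.0602 t 23.98
[-0.22, -0.19, 5.04, 0.0065, -0.0015, -0.0002]
```

```bash
python3 -m pendant '[[-0.1,-0.1,3,0.006,0,0,6],[0,0,2,0,0,0,6],[0,0,0,0,0,0,2.5],[0,0,0,0,0,0,2.5],[0,0,0,0,0,0,2.5]]' 30
python3 -m pendant '[[0.5,0,0,0,0,0,2.5],[1,0,0,0,0,0,2.5],[1,0,0,0,0,0,2.5],[1,0,0,0,0,0,2.5],[1,0,0,0,0,0,2.5]]' 30
```

```text
time: 24.6
position: [0.5241, 0.0971, 0.0739]
orientation: [-2.176, -2.261, 0.003]
ft_force: [-7.8, -1.0, 3.7]
width: 0.0289
gripper_force: 30.1
time: 25.22
position: [0.5224, 0.1421, 0.0739]
orientation: [-2.177, -2.261, 0.004]
ft_force: [-7.1, -3.7, 2.6]
width: 0.029
gripper_force: 30.1
```

```bash
python3 -m pendant '[[1,0,0,0,0,0,2.5],[1,0,0,0,0,0,2.5],[0.8,0,0,0,0,0,2.5],[0.4,0,0,0,0,0,2.5],[0,0,0,0,0,0,2.5]]' 30
python3 -m pendant '[[0.3,0,0,0,0,0,2.5],[0.3,0,0,0,0,0,2.5],[0.2,0,0,0,0,0,2.5],[0,0,0,0,0,0,2.5],[0,0,0,0,0,0,2.5]]' 30
```

```text
time: 25.85
position: [0.5211, 0.1746, 0.0739]
orientation: [-2.175, -2.261, 0.002]
ft_force: [-6.3, 0.4, 2.1]
width: 0.029
gripper_force: 30.0
time: 26.48
position: [0.5209, 0.1806, 0.0739]
orientation: [-2.178, -2.261, 0.007]
ft_force: [-7.3, -9.4, 2.9]
width: 0.029
gripper_force: 30.2
```

```bash
python3 -m pendant '[[0.2,0,0,0,0,0,2.5],[0.2,0,0,0,0,0,2.5],[0,0,0,0,0,0,2.5],[0,0,0,0,0,0,2.5],[0,0,0,0,0,0,2.5]]' 30
python3 -m pendant '[[-0.5,0,0,0,0,0,5.5],[0,0,0,0,0,0,5.5],[0,0,0,0,0,0,5.5],[0,0,-4,0,0,0,5.5],[0,0,-6,0,0,0,5.5]]'
```

```text
time: 27.1
position: [0.5209, 0.1807, 0.0739]
orientation: [2.18, 2.259, -0.016]
ft_force: [-9.1, -26.3, 7.2]
width: 0.0292
gripper_force: 30.6
time: 27.72
position: [0.5205, 0.1811, 0.1718]
orientation: [-2.174, -2.26, 0.008]
ft_force: [1.1, 0.5, 1.5]
width: 0.055
gripper_force: 0.0
```

```bash
python3 -m pendant '[[-3,0,-4,0,0,0,6],[-5,0,0,0,0,0,6],[-5,0,0,0,0,0,6],[-5,0,0,0,0,0,6],[0,0,0,0,0,0,6]]'
python3 - <<'E'
from h import *
c,s=np.cos(BY),np.sin(BY)
for n in("scene","side"):
    p,d=grab_frame(n); P=cloud(n,d)[d>0]; L=(P-BAY)@np.array([[c,-s,0],[s,c,0],[0,0,1]])
    q=L[(abs(L[:,0])<.028)&(abs(L[:,1])<.05)&(L[:,2]>.09)&(L[:,2]<.115)]; print(n,"case",rect(q))
    q=L[(abs(L[:,0])<.03)&(L[:,1]>-.11)&(L[:,1]<-.05)&(L[:,2]>.055)&(L[:,2]<.08)]; print("knob",rect(q))
    q=L[(abs(L[:,0]+.1)<.03)&(abs(L[:,1]+.085)<.03)&(L[:,2]>.07)&(L[:,2]<.1)]; print("pin",rect(q),q[:,2].mean())
    cv2.imwrite(f"pics/{n}7.png",cv2.resize((p[110:260,290:440] if n=="scene" else p[200:340,230:370])[:,:,::-1],None,fx=4,fy=4))
print(arm.observe()["time"])
E
```

```text
time: 28.35
position: [0.5287, -0.0014, 0.2125]
orientation: [-2.182, -2.257, 0.002]
ft_force: [0.3, 0.2, 0.6]
width: 0.0596
gripper_force: 0.0
scene case (array([ 2.5, -3.7]), array([50.6, 63.4]), 0.0)
knob (array([  2.3, -80.8]), array([28.6, 27.1]), 24.8)
pin (array([-98.1, -86.2]), array([32.8, 31.9]), 55.6) 0.07918745106633905
side case (array([ 0.7, -1.2]), array([66., 50.]), 90.0)
knob (array([ -1.1, -77.8]), array([28.9, 27.1]), 24.5)
pin (array([-100.7,  -83.1]), array([32.5, 32.5]), 41.0) 0.08065736876902695
28.45
```

View pics/scene7.png

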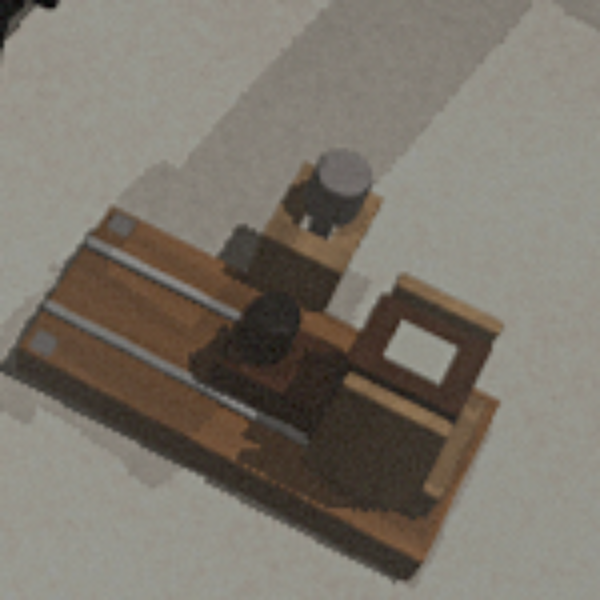

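The scene crop shows the block home with its knob at (270,330), the case shut in the bay at (425,350), and the pin hanging at (342,185). The gripper is clear of everything.

```bash
python3 -c "from rig import arm; print(arm.sign_off())"
```

```text
the job is handed in; nothing more can be done
None
```

I handed the job in at about 28 s of the 67 s allowed: the pin hangs in the notch, the wide case stands upright in the bay, and the block is against its end stop, though the verdict itself was not shown to me.

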